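# Hold the sprung lamp-box lid at the set angle

## Task

Take the flanged steel sleeve off the lid of the inspection lamp box and stand it upright, flange down, in the round recess of the small stand in front of the box, and let go of it. Then lift the spring-loaded lid by its handle until it lies at the same angle as the thin angle arm beside it, and finish while still holding the lid steady there with the gripper. Do not open the lid before the sleeve is in the stand, do not shift the angle arm, and leave the other things where they are.

Things in the scene. Friction and masses are not known exactly. Their poses are not given: they have to be found in the camera images.
- lampbox: Fixed grey lamp box, 200 (its x) x 240 (its y) x 90 mm high, open on top, closed by the lid (12 mm thick plate, top face 102 mm above the table). Origin: centre of the underside; its -x side is the front and faces the robot roughly; yaw varies.
- lid (a joint): Lid angle in rad: 0 shut (level), grows as the front edge rises; mechanical limit 1.25. The hinge runs along the box's y axis at the far (+x) rim; a spring pulls the lid shut: about 5 N at the handle when nearly shut, about 8.5 N at 0.8 rad, lid weight (0.4 kg) included. It falls shut when let go.
- lid_handle (a point): Middle of the round grip bar of the black U handle on the lid. Bar 12 mm thick, along the box's y, posts 100 mm apart, axis 45 mm above the lid's top face. In the hinge line's frame turned with the lid it lies 165 mm forward and 51 mm up; lid shut: (-65, 0, 147) mm in the box frame. Axes turn with the lid: x along it to the hinge, z out of its top.
- lid_hinge (a point): Fixed point on the hinge axis, mid-width, 96 mm above the table, at (100, 0, 96) mm in the box frame; axes as the box.
- setarm (a joint): Angle of the thin angle arm in rad, measured as the lid's: 0 level, grows as its front tip rises; stiff, does not move by itself. The lid must be held at this angle (lid value = arm value). Differs from start to start, 0.45 to 0.85.
- setarm_tip (a point): Front tip of the angle arm: a dark steel bar 215 mm long, 8 mm thick and 12 mm deep, turning about the lid's own hinge axis at the box's right side (its -y), 140 mm to the side of the mid-plane. x runs along the arm towards the hinge.
- sleeve: The loose steel sleeve that stands on the lid behind the handle at the start: round body 28 mm in diameter, 60 mm tall in all, with a foot flange 40 mm in diameter and 10 mm thick; 0.13 to 0.25 kg. Origin: centre of its underside, z up.
- stand: Fixed dark steel stand in front of the box, 90 x 90 x 25 mm, with a round recess of 47 mm diameter, 10 mm deep, in the middle of its top. Origin: centre of its underside.
- stand_hole0 (a point): Centre of the recess's mouth, 25 mm above the table; the recess floor lies 10 mm lower (15 mm above the table), so the seated sleeve's origin is 10 mm below this point.
- carrier: Fixed workpiece carrier with pins, 200 x 260 mm, 52 mm high, at the robot's right; bystander
- spare_a: spare sleeve, same shape as sleeve, standing on the carrier; bystander. Origin at its underside.
- spare_b: second spare sleeve on the carrier; bystander. Origin at its underside.
- screwdriver: screwdriver 170 mm long lying near the stand on its left (+y); bystander. Origin at its underside.
- jar: small closed jar, diameter 44, height 60 mm, near the stand on its right (-y); bystander. Origin at its underside.
- cleaner: upright bottle, diameter 60, height 190 mm, far left; bystander. Origin at its underside.
- bin: small open parts bin 140 x 100 x 60 mm, at the left; bystander. Origin at its underside.
- cup: mug, diameter 72, height 85 mm, far left; bystander. Origin at its underside.
There are look-alikes about, which are no part of the job. Leave any orange or red look-alike of the sleeve alone.

How it is judged:
By the outcome, as a careful person would: the job done as asked, in the order asked, and still so for the second after the job is handed in, while the arm keeps its last pose, push and grip.
It also fails if it takes over 48 s, if anything falls off the work surface, if the arm or the gripper's body presses on something with over 40 N, if the wrist force passes 120 N, or if a joint passes its speed limit or range.

## Robot

A 6-joint arm with a two-finger parallel gripper is mounted at the origin on the work surface. World frame = base frame: x ahead of the robot, y to its left, z up, the work surface at z = 0. Lengths are in m, angles in rad, forces in N, time in s.
With the tool pointing down it reaches from about 0.35 to 0.85 m from the base axis. Payload 8.1 kg.
Tool frame: the origin (TCP) lies on the mounting face of the last link; the fingertips stand 186 mm ahead of it and the grasp point (between the pads) lies 167 mm ahead of it (robot.finger_overhang is the distance from the TCP to the fingertips, in m); z points along the fingers, y is the line along which they close (so a half turn about z gives the same grasp; the last joint's range is limited). The gripper opens to 93 mm and grips with 3 to 60 N. Pads are 15 mm wide; open, the fingers measure 128 mm over their backs; the gripper's body (75 mm by 188 mm) begins 65 mm behind the grasp point.
Start: joints at [-1.427, 0.13, 1.488, -0, 1.523, -0.085], TCP at [0.136, -0.584, 0.405] pointing down, gripper open.
Joint ranges: [-2.96, 2.96], [-0.89, 2.26], [0.02, 2.5], [-1.34, 4.48], [0, 2.73], [-2.66, 2.66]. Speed limits (rad/s): [2.39, 2.39, 2.79, 3.14, 3.14, 3.14].

## Interface

Orientations are given as a rotation vector (axis times angle).
In Python, from plant import readout, read_camera, get_calibration, job, robot gives the robot as it stands.
- The arm moves only by the shell command python3 -m handwheel 'ROWS' [FORCE]. ROWS is JSON, a list of rows, each a list of 5 numbers: the shift along the world's x, y, z in cm, then the turn about the world's z in rad, then the closure, from 0 (fully open) to 1 (shut). In form: [[tx, ty, tz, spin, gripper], ...]. A call has 1 to 10 rows; each row shifts and turns the commanded pose from where the row before left it; what a row does not reach is not made up. A row lasts 1/8 s, in which the tool goes at most 62.5 mm and 10.7 degrees, less where a joint would pass 70% of its speed; a pose out of reach is approached as far as the arm can. A call is refused whole if a number of a shift passes 6.25 or a number of a turn 0.188, either way. A call with a gripper value outside its range is refused whole. The fingers move at their own pace and stop on an object; FORCE is the grip in N (left out, the last holds). Time passes only in rows, so rows that do not move let the fingers close. It gives the time, the measured TCP pose, the force, the opening and the grip force at its end, in the units of the state.
- readout.read_state(): the state, without advancing time (a new reading comes with each control period).
- read_camera(name): name is "scene" or "top" or "wrist"; returns the picture (384x512x3 uint8, red, green, blue); there is no depth.
- get_calibration(name): a dict with "fovy" (degrees; the focal length in pixels is half the picture's height over the tangent of half this angle, whatever the lens; pixels are square), "cx", "cy" (the principal point, pixels), "pose" (4x4, takes a point from camera to world coordinates). Camera axes: x right, y down, z forward; pixel columns grow to the right and rows downward; lengths in m; the calibration is good to about 2 mm. A picture is of the moment at which its call begins: read the wrist's pose just before it. get_calibration takes no time and is no camera call; for the wrist camera it gives the pose at the moment of the call.
- job.close_job(): hands the job in; it is judged then, once.
The state is a dict: "t": time; "q": joint angles; "dq": joint speeds; "joint_torque": joint torques, N m; "tool_pos": TCP position; "orientation": TCP orientation; "force": force on the tool from outside, world axes, zero at the start; "wrist_torque": the same for the moment, N m; "opening": finger opening in m; "gripper_force": force on a finger pad.
Only numpy, scipy, OpenCV 4.12 (cv2) and the standard library are available. Lean on these libraries where they do the work, as an engineer would, in place of code of your own. Each camera call takes 0.05 s, during which the arm holds its last target. There are 200 camera calls.

## Working session

There is one attempt and no reset: what is moved stays moved. The work goes in short steps, Python scripts to look and compute and a shell command to move; the robot and the scene stay as the last step left them, time stands still between calls to the robot, and variables do not carry over. Pictures are saved under pics/ and viewed, at most 10 in all, crops included, and the job is handed in when it is done.

```bash
ls; mkdir -p pics; python3 - <<'E'
from plant import readout, read_camera, get_calibration, job, robot
import cv2,numpy as np
for n in("scene","top"):
    im=read_camera(n); cv2.imwrite(f"pics/{n}0.png",cv2.resize(im[:,:,::-1],(800,600),interpolation=cv2.INTER_CUBIC))
    np.save(f"pics/{n}0.npy",im)
    c=get_calibration(n);print(n,c)
s=readout.read_state();print(s)
E
```

```text
pics
scene {'fovy': 48.96103066895986, 'cx': 253.74149975142947, 'cy': 199.6968102493625, 'pose': array([[-0.8812255 ,  0.35635621, -0.310567  ,  0.96952939],
       [ 0.47238621,  0.64011575, -0.60589034,  0.67529389],
       [-0.01711396, -0.68063358, -0.73242408,  0.98753881],
       [ 0.        ,  0.        ,  0.        ,  1.        ]])}
top {'fovy': 57.79270619549141, 'cx': 253.58681691750292, 'cy': 195.74525445152642, 'pose': array([[-0.01759136, -0.97763014,  0.2095945 ,  0.34371039],
       [-0.99983328,  0.01617427, -0.00847334, -0.04324175],
       [ 0.00489375, -0.20970861, -0.97775168,  1.24940843],
       [ 0.        ,  0.        ,  0.        ,  1.        ]])}
{'t': 0.1, 'q': array([-1.42739716e+00,  1.31079951e-01,  1.48915041e+00,  4.91251548e-06,
        1.52299356e+00, -8.54029346e-02]), 'dq': array([-0.00076097, -0.00097461, -0.00116337,  0.00103154,  0.00038576,
       -0.00082461]), 'joint_torque': array([ 6.45379369e-04, -5.61344719e+01, -4.93098342e+01,  7.71530997e-02,
        2.91447993e-02, -8.06269441e-05]), 'tool_pos': array([ 0.13607894, -0.58416014,  0.40380646]), 'orientation': array([-3.11943709e+00, -3.58431538e-01,  6.65552200e-05]), 'force': array([ 0.30527828, -0.12320238,  0.40215229]), 'wrist_torque': array([-0.01090783, -0.02462525,  0.0192298 ]), 'gripper_force': 0.0, 'opening': 0.09309242770267938}
```

View pics/scene0.png

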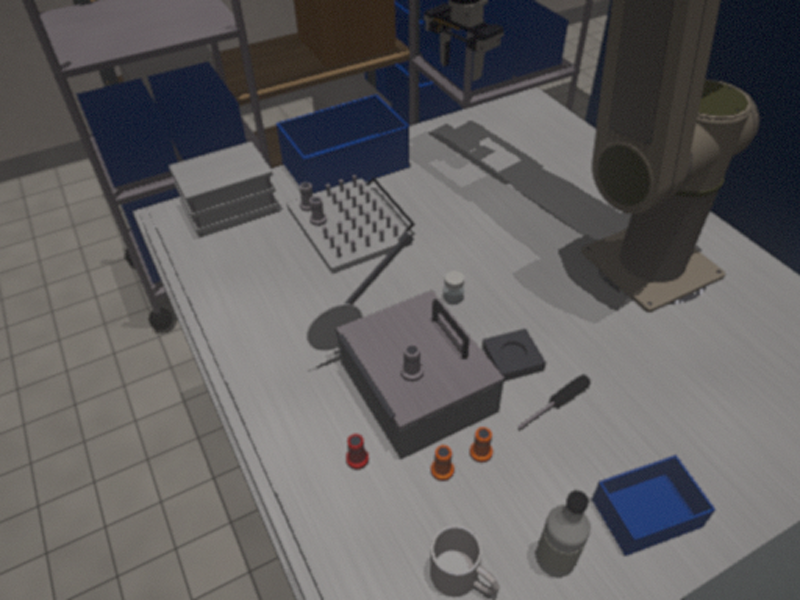

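View pics/top0.png

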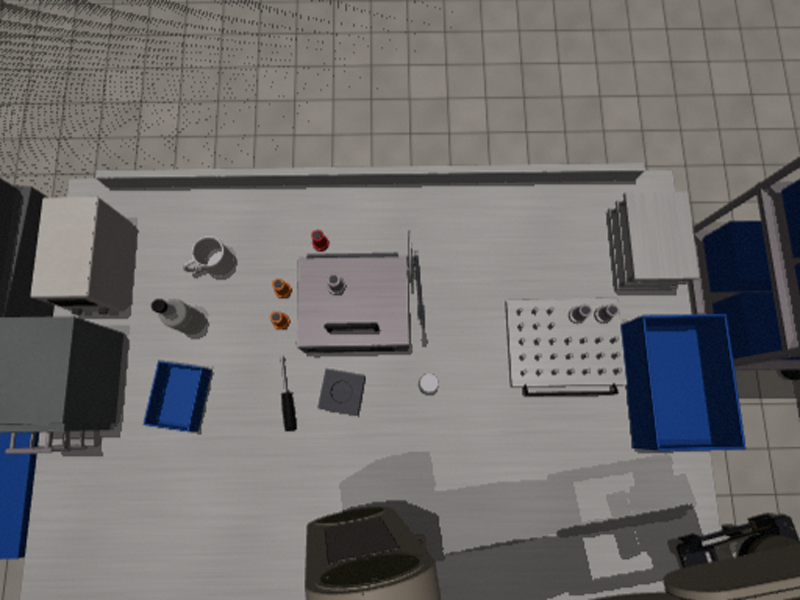

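Scene: box at about (420,370) of 800x600 with the sleeve on the lid at (412,365), and the angle arm runs from (335,330) to its tip at (408,238). Top: lid corners near (298,256), (408,256), (411,350) and (297,348); sleeve (336,285); stand recess (342,391). The orange and red look-alikes stand to the left of and behind the box. I'll enlarge both.

```bash
python3 - <<'E'
import cv2,numpy as np
a=np.load("pics/top0.npy")[140:275,175:285]   # 
b=np.load("pics/scene0.npy")[140:300,190:360]
def up(a,f):
    a=cv2.resize(a[:,:,::-1],None,fx=f,fy=f,interpolation=cv2.INTER_CUBIC); return cv2.convertScaleAbs(a,alpha=1.5,beta=10)
A=up(a,4.4);cv2.imwrite("pics/topc.png",A)
B=up(b,3.7);cv2.imwrite("pics/scenec.png",B)
print(A.shape,B.shape)
E
```

```text
(594, 484, 3) (592, 629, 3)
```

View pics/topc.png

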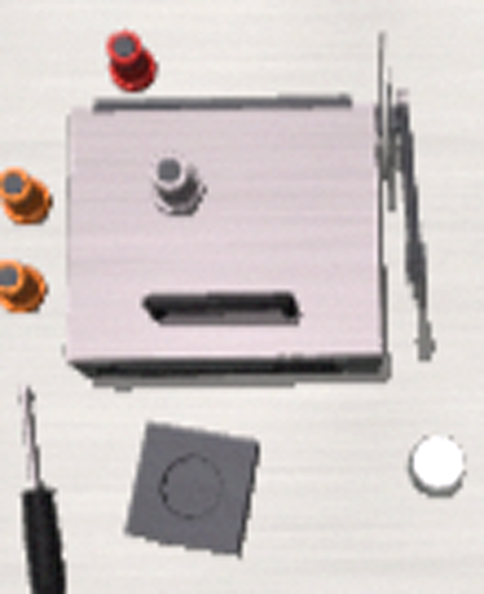

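View pics/scenec.png

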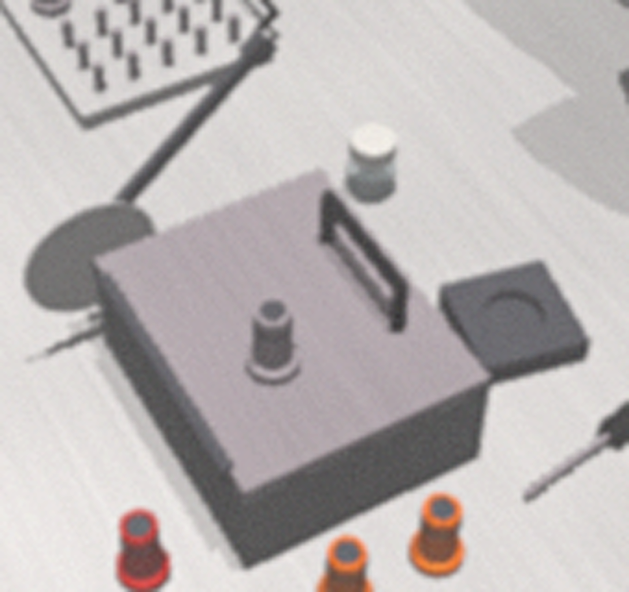

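Top crop: lid corners (68,108), (378,106), (384,357) and (67,357); sleeve top (168,171); recess (192,486). Scene crop: lid corners (95,262), (245,492), (490,377) and (320,170); sleeve top (273,309); recess (515,312); arm axis from (125,200) to about (262,46).

```bash
cat > h.py <<'E'
import numpy as np, cv2
from plant import readout, read_camera, get_calibration, job, robot
from scipy.spatial.transform import Rotation as R
def K(c):
    f=192/np.tan(np.radians(c['fovy'])/2); return f,c['cx'],c['cy']
def ray(n,uv,c=None):
    c=c or get_calibration(n); f,cx,cy=K(c); P=c['pose']
    d=np.array([(uv[0]-cx)/f,(uv[1]-cy)/f,1]); return P[:3,3],P[:3,:3]@d
def onz(n,uv,z,c=None):
    o,d=ray(n,uv,c); return o+d*(z-o[2])/d[2]
def onplane(n,uv,p,nn,c=None):
    o,d=ray(n,uv,c); return o+d*((p-o)@nn)/(d@nn)
def tc(x,y): return ((x+.5)/4.4-.5+175,(y+.5)/4.4-.5+140)
def sc(x,y): return ((x+.5)/3.7-.5+190,(y+.5)/3.7-.5+140)
def pose(): 
    s=readout.read_state(); T=np.eye(4);T[:3,:3]=R.from_rotvec(s['orientation']).as_matrix();T[:3,3]=s['tool_pos'];return s,T
E
python3 - <<'E'
from h import *
from scipy.optimize import least_squares
L={'TL':(100,120),'TR':(100,-120),'BR':(-100,-120),'BL':(-100,120)}
P={k:[onz('top',tc(*v),.102)[:2]] for k,v in dict(TL=(68,108),TR=(378,106),BR=(384,357),BL=(67,357)).items()}
for k,v in dict(TR=(95,262),TL=(245,492),BL=(490,377),BR=(320,170)).items(): P[k].append(onz('scene',sc(*v),.102)[:2])
for k in P: print(k,np.round(P[k],4))
def res(p,which=(0,1)):
    c,s=np.cos(p[2]),np.sin(p[2]); r=[]
    for k in P:
        x,y=np.array(L[k])/1000
        for i in which: r+=list(np.array([p[0]+c*x-s*y,p[1]+s*x+c*y])-P[k][i])
    return np.array(r)
for w in((0,),(1,),(0,1)):
    b=least_squares(res,[.5,0,0],args=(w,)); print(w,b.x,np.abs(b.fun).max())
x,y,a=b.x
np.save('box.npy',b.x)
print('sleeve',onz('top',tc(168,171),.162),onz('scene',sc(273,309),.162))
print('recess',onz('top',tc(192,486),.025),onz('scene',sc(515,312),.025))
Rz=np.array([[np.cos(a),-np.sin(a),0],[np.sin(a),np.cos(a),0],[0,0,1]])
w=lambda q:np.array([x,y,0])+Rz@np.array(q)
print('handle pred',w((-.065,0,.147)),'obs',[onz('top',tc(*u),.147) for u in((145,298),(297,305))],[onz('scene',sc(*u),.147) for u in((327,195),(400,270))])
for u in((125,200),(160,162),(200,118),(240,73),(262,46)):
    q=onplane('scene',sc(*u),w((0,-.14,0)),Rz[:,1]); l=Rz.T@(q-w((.1,0,.096)));print('arm',l,np.arctan2(l[2],-l[0]),np.hypot(l[0],l[2]))
E
```

```text
TL [[0.7043 0.1632]
 [0.7056 0.162 ]]
TR [[ 0.702  -0.079 ]
 [ 0.7078 -0.0734]]
BR [[ 0.5043 -0.0793]
 [ 0.5093 -0.0753]]
BL [[0.5083 0.1599]
 [0.5084 0.1614]]
(0,) [ 0.60472888  0.0411851  -0.00416331] 0.003070911988767633
(1,) [0.60778014 0.04365534 0.0063178 ] 0.0023276064008244945
(0, 1) [0.60625451 0.04242022 0.00105208] 0.004331794885345963
sleeve [0.63601907 0.07805536 0.162     ] [0.63641733 0.0760135  0.162     ]
recess [0.41481529 0.07256149 0.025     ] [0.4141374  0.07270834 0.025     ]
handle pred [0.54125455 0.04235183 0.147     ] obs [array([0.54433996, 0.09585801, 0.147     ]), array([ 0.53729051, -0.01515606,  0.147     ])] [array([ 0.54140456, -0.01186888,  0.147     ]), array([0.53358066, 0.07749436, 0.147     ])]
arm [-0.03728515 -0.14        0.03237575] 0.7150387869842892 0.04937987098254997
arm [-0.06862204 -0.14        0.05803596] 0.7020119988978664 0.08987300568659676
arm [-0.1038804  -0.14        0.08746665] 0.6998276262595656 0.1357996777873651
arm [-0.13853051 -0.14        0.11735826] 0.702846136628345 0.18155898216909463
arm [-0.15732289 -0.14        0.13573259] 0.7118579491174881 0.20778313095713835
```

Both views agree: box at (0.606, 0.042) with yaw near 0, sleeve at (0.636, 0.077), recess at (0.4145, 0.0726), arm angle about 0.70. I'll rise to clear the arm tip, then go over the sleeve.

```bash
python3 -m handwheel '[[0,0,5,-0.05,0],[2,2,4,-0.09,0],[3.1,4.2,0,-0.09,0],[3.1,4.2,0,0,0],[3.1,4.2,0,0,0],[3.1,4.2,0,0,0],[3.1,4.2,0,0,0],[3.1,4.2,0,0,0],[3.1,4.2,0,0,0],[3.1,4.2,0,0,0]]' 20; python3 -m handwheel '[[3.1,4.2,0,0,0],[3.1,4.2,0,0,0],[3.1,4.2,0,0,0],[3.1,4.2,0,0,0],[3.1,4.2,0,0,0],[3.1,4.2,0,0,0],[3.1,4.2,0,0,0],[0,0,0,0,0]]'
```

```text
t: 1.35
tool_pos: [0.4048, -0.2268, 0.4944]
orientation: [-3.141, 0.002, 0.0]
force: [0.9, -1.3, 0.3]
opening: 0.0932
gripper_force: 0.0
t: 2.35
tool_pos: [0.6222, 0.0686, 0.4924]
orientation: [-3.141, -0.004, 0.005]
force: [-0.6, -1.3, -0.0]
opening: 0.0935
gripper_force: 0.0
```

```bash
python3 - <<'E'
from h import *
import pickle
c=get_calibration('wrist'); im=read_camera('wrist'); s,T=pose(); print(s['tool_pos'],T[:3,1]); print(c)
pickle.dump((im,c),open('pics/w1.pkl','wb'))
cv2.imwrite('pics/w1.png',cv2.convertScaleAbs(cv2.resize(im[:,:,::-1],(800,600),interpolation=cv2.INTER_CUBIC),alpha=1.4))
b=np.load('box.npy');f,cx,cy=K(c)
for n,p in dict(sl=(.6362,.077,.162),hand=(.541,.042,.147),rec=(.4145,.0726,.025)).items():
    q=np.linalg.inv(c['pose'])@np.array([*p,1]); print(n,(q[0]/q[2]*f+cx+.5)*800/512-.5,(q[1]/q[2]*f+cy+.5)*800/512-.5,q[2])
E
```

```text
[0.62159779 0.06708593 0.4930121 ] [ 1.33288981e-03 -9.99999101e-01  1.46124952e-04]
{'fovy': 64.31360807429927, 'cx': 253.75066460420447, 'cy': 190.87973905784563, 'pose': array([[ 2.75126674e-03, -9.59773342e-01, -2.80762465e-01,
         6.97167561e-01],
       [-9.99995807e-01, -2.89442328e-03,  9.52232358e-05,
         6.82644456e-02],
       [-9.04038139e-04,  2.80761026e-01, -9.59777281e-01,
         4.72679751e-01],
       [ 0.00000000e+00,  0.00000000e+00,  0.00000000e+00,
         1.00000000e+00]])}
sl 383.71721287309236 255.03916363079182 0.315301600740855
hand 431.7490095317259 376.8834107759095 0.356423513797685
rec 392.35272711227776 435.0154431890669 0.5090357077233978
```

View pics/w1.png

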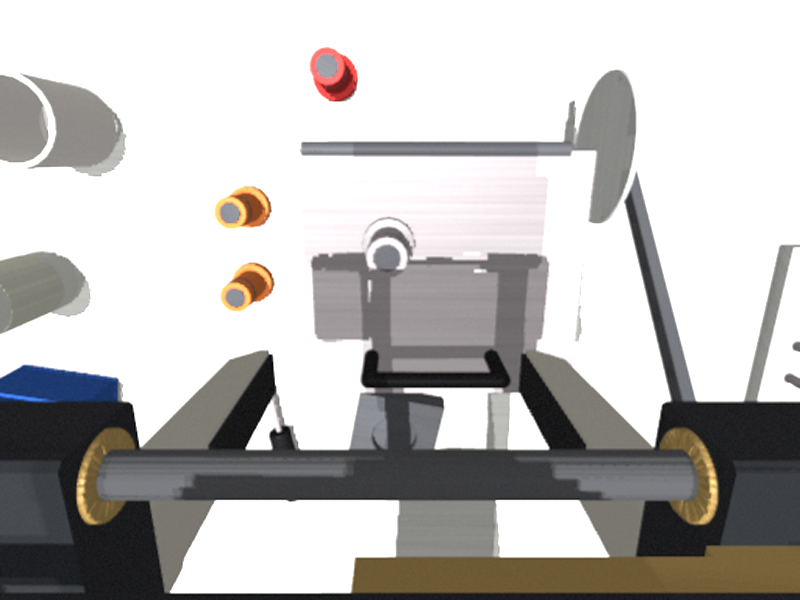

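The wrist view (overexposed) shows the sleeve top at (387,256), handle bar centre at (435,379) and stand at (395,435). That puts the sleeve at y ≈ 0.0755 and the handle at about (0.540, 0.039). I'll descend straight over the sleeve.

```bash
python3 -m handwheel '[[1.4,0.8,-2,0,0],[0,0,-4,0,0],[0,0,-4,0,0],[0,0,-3,0,0],[0,0,-3,0,0],[0,0,-2,0,0],[0,0,-0.6,0,0],[0,0,0,0,0]]' 20
```

```text
t: 3.4
tool_pos: [0.6352, 0.0733, 0.3093]
orientation: [3.142, -0.002, 0.001]
force: [-0.1, 1.0, -0.6]
opening: 0.0932
gripper_force: 0.0
```

```bash
python3 -m handwheel '[[0.1,0.2,-0.1,0,0.3],[0,0,0,0,0.5],[0,0,0,0,0.75],[0,0,0,0,0.85],[0,0,0,0,0.85],[0,0,0,0,0.85],[0,0,0,0,0.85],[0,0,0,0,0.85]]' 25
```

```text
t: 4.4
tool_pos: [0.6361, 0.0757, 0.3077]
orientation: [-3.142, 0.002, 0.0]
force: [0.5, 0.1, 0.2]
opening: 0.027
gripper_force: 25.0
```

```bash
python3 -m handwheel '[[0,0,2,0,0.85],[0,0,4,0,0.85],[0,0,4,0,0.85],[-2,0,0,0,0.85],[-4,0,0,0,0.85],[-4,0,0,0,0.85],[-4,0,0,0,0.85],[-4,-0.3,0,0,0.85],[-3,0,0,0,0.85],[-1,0,0,0,0.85]]' 25;  python3 -m handwheel '[[0,0,-3,0,0.85],[0,0,-4,0,0.85],[0,0,-4,0,0.85],[0,0,-2,0,0.85],[0,0,-2,0,0.85],[0,0,0,0,0.85],[0,0,0,0,0.85]]'
python3 - <<'E'
from h import *
import pickle
for n in ('wrist','scene','top'):
    c=get_calibration(n); im=read_camera(n); pickle.dump((im,c),open(f'pics/{n}2.pkl','wb'))
    if n=='wrist': w=im
    if n=='scene': s=im
    if n=='top': t=im
A=cv2.resize(w[:,100:400],(400,512)); 
B=cv2.convertScaleAbs(cv2.resize(s[190:270,290:370],(400,400),interpolation=cv2.INTER_CUBIC),alpha=1.6)
B=np.vstack([B,np.zeros((112,400,3),np.uint8)])
cv2.imwrite('pics/p2.png',np.hstack([A,B])[:,:,::-1])
print(pose()[0]['tool_pos'])
E
```

```text
t: 5.65
tool_pos: [0.415, 0.0727, 0.4091]
orientation: [-3.141, 0.002, -0.003]
force: [0.4, 0.1, -1.5]
opening: 0.0271
gripper_force: 25.0
t: 6.52
tool_pos: [0.4168, 0.0726, 0.2589]
orientation: [-3.142, 0.002, -0.002]
force: [0.8, -0.6, -1.3]
opening: 0.027
gripper_force: 25.0
[0.41676327 0.07265657 0.25898813]
```

View pics/p2.png

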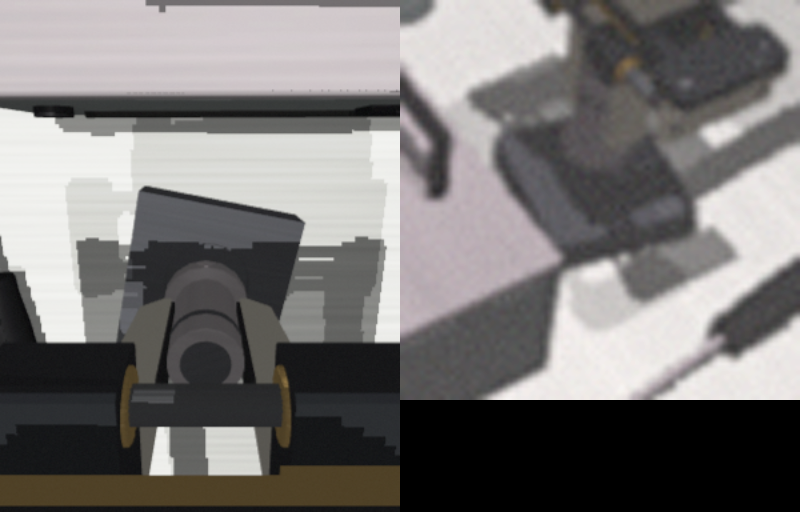

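The wrist crop shows the sleeve held upright over the stand. The far edge of the stand's top face runs from about (139,194) to (301,224), and the sleeve top is at (205,364). I'll work out the stand centre and the sleeve axis in that same camera.

```bash
python3 - <<'E'
from h import *
import pickle
im,c=pickle.load(open('pics/wrist2.pkl','rb'))
f=lambda x,y:((x+.5)*.75-.5+100,(y+.5)*.75-.5)
a=onz('w',f(139,194),.025,c);b=onz('w',f(301,224),.025,c);d=b-a;L=np.linalg.norm(d)
n=np.array([d[1],-d[0],0])/L; n*=-np.sign(n[0]); print('edge',L,'centre',(a+b)/2+n*.045, a,b)
zb=.2589-.167-.0387
print('sleeve top',onz('w',f(205,364),zb+.06,c),'flange far',onz('w',f(206,262),zb+.01,c),zb)
E
```

```text
edge 0.08769209303011338 centre [0.41107691 0.07203497 0.025     ] [0.46338371 0.10684121 0.025     ] [0.44722993 0.02064981 0.025     ]
sleeve top [0.41572047 0.07213954 0.1132    ] flange far [0.43768892 0.0716942  0.0632    ] 0.05320000000000001
```

```bash
python3 -m handwheel '[[-0.28,0,-1,0,0.85],[0,0,-1,0,0.85],[0,0,-0.4,0,0.85],[0,0,0,0,0.85],[0,0,-0.3,0,0.85],[0,0,-0.3,0,0.85],[0,0,-0.2,0,0.85],[0,0,0,0,0.85]]'
```

```text
t: 7.68
tool_pos: [0.4132, 0.0726, 0.2256]
orientation: [3.142, -0.002, -0.001]
force: [-0.4, -0.7, -1.5]
opening: 0.0269
gripper_force: 25.0
```

```bash
python3 -m handwheel '[[0,0,-0.25,0,0.85],[0,0,-0.2,0,0.85],[0,0,-0.1,0,0.85],[0,0,0,0,0.85]]'
```

```text
t: 8.18
tool_pos: [0.4134, 0.0727, 0.2208]
orientation: [3.142, -0.002, -0.0]
force: [-4.1, -0.6, 5.9]
opening: 0.0273
gripper_force: 25.0
```

```bash
python3 -m handwheel '[[0,0,0,0,0.7],[0,0,0,0,0.5],[0,0,0,0,0.4],[0,0,0,0,0.4],[0,0,1,0,0.4],[0,0,3,0,0.4],[0,0,5,0,0.3],[0,0,6,0,0.3],[0,0,2,0,0.3],[0,0,0,0,0.3]]' 25
python3 - <<'E'
from h import *
s,T=pose();print(s['q'],s['force'])
for n in ('wrist','scene','top'):
    c=get_calibration(n); im=read_camera(n); 
    if n=='wrist': w=im
    if n=='scene': sc_=im
    if n=='top': t=im
A=cv2.resize(w[60:360,100:400],(400,400)); up=lambda x:cv2.convertScaleAbs(cv2.resize(x,(400,400),interpolation=cv2.INTER_CUBIC),alpha=1.6)
cv2.imwrite('pics/p3.png',np.hstack([A,up(sc_[190:270,290:370])])[:,:,::-1])
E
```

```text
t: 9.43
tool_pos: [0.4138, 0.0727, 0.3929]
orientation: [-3.141, 0.002, -0.008]
force: [0.1, -0.4, -0.7]
opening: 0.0651
gripper_force: 0.0
[ 5.17045617e-02 -3.75438186e-01  1.97459995e+00  1.58918070e-05
  1.53745547e+00  1.62366835e+00] [ 0.08709034 -0.38212143 -0.68932686]
```

View pics/p3.png

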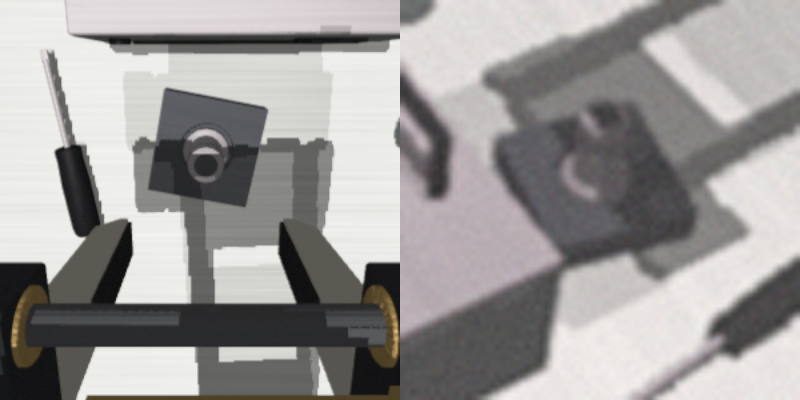

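The sleeve is free and upright, seated in the recess (concentric with the ring at (206,150)). Next I'll turn 90° and move over the handle.

```bash
python3 -m handwheel '[[0,0,0,0.17,0.3],[0,0,0,0.18,0.3],[1.6,-0.5,0,0.18,0.3],[2,-0.5,0,0.18,0.3],[2,-0.5,0,0.18,0.3],[2,-0.5,0,0.18,0.3],[2,-0.5,0,0.18,0.3],[2,-0.5,0,0.18,0.3],[1,-0.37,0,0.141,0.3],[0,0,0,0,0.3]]' 25
python3 - <<'E'
from h import *
s,T=pose();print(s['q'],s['tool_pos'],T[:3,1])
c=get_calibration('wrist'); w=read_camera('wrist'); print(c['pose'])
cv2.imwrite('pics/p4.png',cv2.resize(w,(800,600))[:,:,::-1])
f,cx,cy=K(c)
for n,p in dict(h=(.5395,.039,.147),h1=(.5395,.089,.147),h2=(.5395,-.011,.147)).items():
    q=np.linalg.inv(c['pose'])@np.array([*p,1]); print(n,(q[0]/q[2]*f+cx+.5)*800/512-.5,(q[1]/q[2]*f+cy+.5)*800/512-.5,q[2])
E
```

```text
t: 10.82
tool_pos: [0.5392, 0.0387, 0.388]
orientation: [-2.222, -2.217, 0.004]
force: [-0.3, 0.0, 0.4]
opening: 0.0648
gripper_force: 0.0
[-2.31788239e-02 -2.01046160e-02  1.67487225e+00 -3.62382306e-05
  1.49062096e+00 -2.08276551e-02] [0.53917897 0.03870707 0.38797171] [ 0.99999004 -0.0023481  -0.00379586]
[[ 9.99984457e-01 -7.18285044e-04 -5.52899824e-03  5.37434770e-01]
 [-2.21676641e-03 -9.61136457e-01 -2.76064841e-01  1.14964978e-01]
 [-5.11582853e-03  2.76072806e-01 -9.61123111e-01  3.68532114e-01]
 [ 0.00000000e+00  0.00000000e+00  0.00000000e+00  1.00000000e+00]]
h 403.6362522827032 322.71321302355466 0.23387947520140193
h1 403.8267850251924 220.0287482556626 0.2200762331707574
h2 403.4669561415299 413.95256336587704 0.24768271723204646
```

View pics/p4.png

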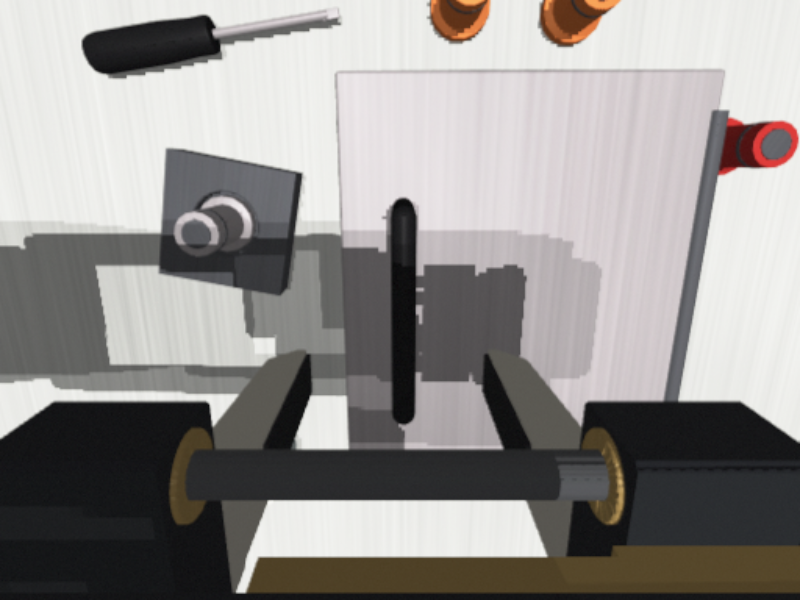

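The bar centre line sits at column 403, rows 200–422, as predicted, so it is centred between the fingers with yaw ≈ 0. I'll descend and grip.

```bash
python3 -m handwheel '[[0,0,-3,0,0.3],[0,0,-3,0,0.3],[0,0,-1.5,0,0.5],[0,0,0,0,0.7],[0,0,0,0,0.9],[0,0,0,0,1],[0,0,0,0,1],[0,0,0,0,1],[0,0,0,0,1],[0,0,0,0,1]]' 35
```

```text
t: 12.12
tool_pos: [0.5406, 0.0389, 0.3161]
orientation: [2.22, 2.218, 0.006]
force: [9.5, -0.2, -3.4]
opening: 0.0111
gripper_force: 35.0
```

```bash
python3 -m handwheel '[[0.27,0.0,0.81,0,1],[0.32,0,0.81,0,1],[0.36,0,0.79,0,1],[0.39,0,0.77,0,1],[0.43,0,0.75,0,1],[0.47,0,0.72,0,1],[0.51,0,0.7,0,1],[0.54,0,0.67,0,1],[0,0,0,0,1]]' 35
```

```text
t: 13.25
tool_pos: [0.5723, 0.0389, 0.3757]
orientation: [-2.222, -2.22, 0.001]
force: [-2.6, -0.1, -6.2]
opening: 0.0108
gripper_force: 35.0
```

```bash
python3 -m handwheel '[[0.57,0,0.65,0,1],[0.61,0,0.62,0,1],[0.64,0,0.58,0,1],[0.66,0,0.56,0,1],[0.69,0,0.52,0,1],[0.72,0,0.48,0,1],[0,0,0,0,1],[0,0,0,0,1],[0,0,0,0,1]]' 35
python3 - <<'E'
from h import *
import pickle
s,T=pose();print(s['force'],s['tool_pos'])
for n in('scene','top','wrist'):
    c=get_calibration(n); im=read_camera(n); pickle.dump((im,c),open(f'pics/{n}5.pkl','wb'))
    if n=='scene': A=im
    if n=='wrist': W=im
A=cv2.convertScaleAbs(cv2.resize(A[125:285,180:350],(638,600),interpolation=cv2.INTER_CUBIC),alpha=1.6)
cv2.imwrite('pics/p5.png',A[:,:,::-1]); cv2.imwrite('pics/p6.png',cv2.resize(W,(800,600))[:,:,::-1])
E
```

```text
t: 14.38
tool_pos: [0.6101, 0.039, 0.4118]
orientation: [-2.221, -2.22, 0.003]
force: [-16.5, -0.5, 8.0]
opening: 0.0108
gripper_force: 35.0
[-16.46174968  -0.45504012   7.98490528] [0.61005001 0.03903673 0.41182013]
```

View pics/p5.png

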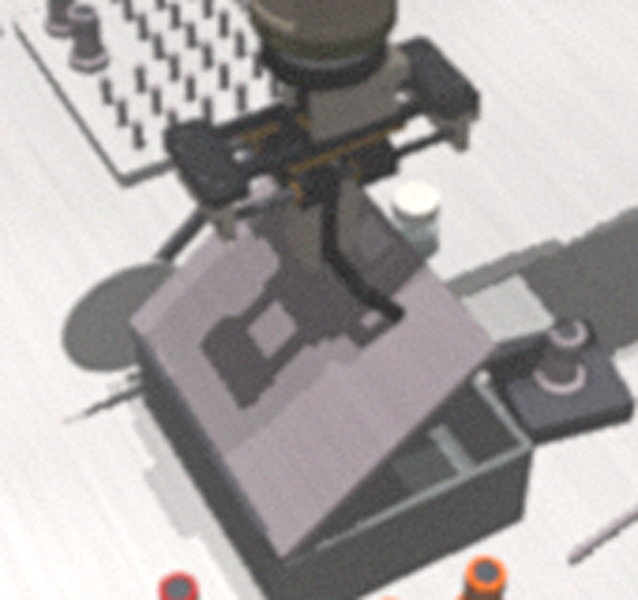

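View pics/p6.png

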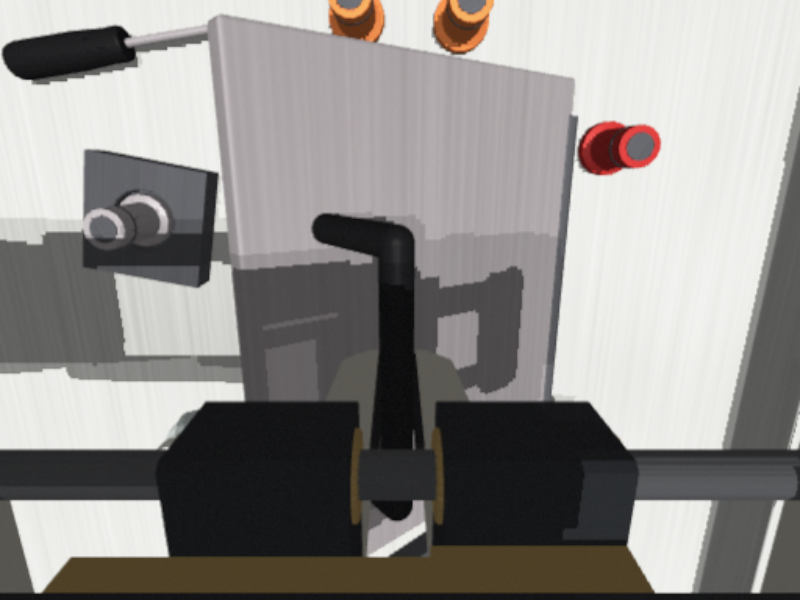

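Scene crop: the +y lid edge runs from (285,556) to (495,352) and the −y edge from (133,322) to about (215,235), with the sleeve still standing in the stand. In the wrist view the bar is gripped. Now I'll fit the arm and lid edges to sub-pixel in the same scene camera and compare the angles.

```bash
cat > fit.py <<'E'
from h import *
import pickle
from scipy.ndimage import map_coordinates
def prof(im,p,q,half=6,n=30,t0=.1,t1=.9):
    g=cv2.GaussianBlur(cv2.cvtColor(im,cv2.COLOR_RGB2GRAY).astype(float),(0,0),.7)
    p,q=np.array(p),np.array(q);d=(q-p)/np.linalg.norm(q-p);nn=np.array([-d[1],d[0]]);s=np.arange(-half,half+.01,.1)
    for t in np.linspace(t0,t1,n):
        c=p+t*(q-p);X=c+s[:,None]*nn; yield c,nn,s,map_coordinates(g,[X[:,1],X[:,0]],order=1)
def edge(im,p,q,half=3,**k):   # strongest gradient
    out=[]
    for c,nn,s,v in prof(im,p,q,half,**k):
        i=np.argmax(np.abs(np.gradient(v)));out.append(c+s[i]*nn)
    return robust(np.array(out,np.float32))
def dark(im,p,q,half=6,**k):
    out=[]
    for c,nn,s,v in prof(im,p,q,half,**k):
        w=np.clip(np.median(v[[*range(8),*range(-8,0)]])-12-v,0,None); 
        if w.sum()>0: out.append(c+(w*s).sum()/w.sum()*nn)
    return robust(np.array(out,np.float32))
def robust(P):
    vx,vy,x,y=cv2.fitLine(P,cv2.DIST_HUBER,0,.01,.01).ravel();r=(P[:,0]-x)*vy-(P[:,1]-y)*vx
    return np.array([x,y]),np.array([vx,vy]),np.median(np.abs(r))
def ang(line,yb,box):
    x,y,a=box;Rz=R.from_rotvec([0,0,a]).as_matrix();P0=np.array([x,y,0])
    A=[Rz.T@(onplane('scene',line[0]+k*line[1],P0+Rz@[0,yb,0],Rz[:,1])-P0-Rz@[.1,0,.096]) for k in(-12,12)]
    d=A[1]-A[0]; th=np.arctan2(abs(d[2]),abs(d[0])); m=(A[0]+A[1])/2
    off=m[2]*np.cos(th)+m[0]*np.sin(th) # height of line above hinge along the lid normal
    return round(th,4),round(off*1000,1)
E
python3 - <<'E'
from fit import *
f5=lambda x,y:((x+.5)/3.7515-.5+180,(y+.5)/3.75-.5+125)
s0=np.load('pics/scene0.npy');s5=pickle.load(open('pics/scene5.pkl','rb'))[0]
arm=dark(s0,sc(125,200),sc(255,55),t0=.15,t1=.85)
l1=edge(s5,f5(285,556),f5(495,352)); l2=edge(s5,f5(133,322),f5(200,250))
a5=dark(s5,f5(165,255),f5(205,216),half=4,t0=.1,t1=.8)
boxes=dict(both=(.6053,.0410,0.0),scene=(.6078,.0437,.0063),b3=(.6045,.039,0.))
for n,b in boxes.items(): print(n,'arm',ang(arm,-.14,b),'arm5',ang(a5,-.14,b),'lid+y',ang(l1,.12,b),'lid-y',ang(l2,-.12,b))
print(arm,a5,l1,l2)
E
```

```text
both arm (np.float64(0.7357), np.float64(-2.0)) arm5 (np.float64(0.6854), np.float64(2.0)) lid+y (np.float64(0.6808), np.float64(4.2)) lid-y (np.float64(0.841), np.float64(2.1))
scene arm (np.float64(0.7306), np.float64(-0.6)) arm5 (np.float64(0.68), np.float64(3.6)) lid+y (np.float64(0.6726), np.float64(8.7)) lid-y (np.float64(0.8365), np.float64(3.1))
b3 arm (np.float64(0.7357), np.float64(-3.6)) arm5 (np.float64(0.6854), np.float64(0.3)) lid+y (np.float64(0.6808), np.float64(1.3)) lid-y (np.float64(0.841), np.float64(0.6))
(array([238.9337 , 175.66676], dtype=float32), array([ 0.651927 , -0.7582817], dtype=float32), np.float32(0.14818156)) (array([227.92514, 188.27621], dtype=float32), array([ 0.6781744, -0.7349011], dtype=float32), np.float32(0.008895338)) (array([277.08032, 251.35854], dtype=float32), array([ 0.7110987, -0.7030923], dtype=float32), np.float32(0.09867096)) (array([221.96785, 200.57599], dtype=float32), array([ 0.59385186, -0.80457443], dtype=float32), np.float32(0.41803965))
```

```bash
python3 - <<'E'
from fit import *
s0=np.load('pics/scene0.npy');s2=pickle.load(open('pics/scene2.pkl','rb'))[0]
b=(.6053,.041,0.)
for nm,s in (('s0',s0),('s2',s2)):
    E1,E2,C=[],[],[]
    for c,nn,d,v in prof(s,sc(125,200),sc(255,55),half=5,n=18,t0=.05,t1=.97):
        g=np.gradient(v); m=np.argmin(np.where(np.abs(d)<2.5,v,1e9))
        lo=max(0,m-35);hi=min(len(d),m+35)
        i=lo+np.argmin(g[lo:m+1]);j=m+np.argmax(g[m:hi])
        E1.append(c+d[i]*nn);E2.append(c+d[j]*nn)
        print(nm,np.round(c),round(d[i],1),round(d[j],1),'|',*np.round(v[::10]).astype(int))
    E1,E2=np.array(E1,np.float32),np.array(E2,np.float32)
    for nme,P in(('e1',E1),('e2',E2),('mid',(E1+E2)/2)):
        L=robust(P[2:-3]);print(nme,ang(L,-.14,b),L[2])
E
```

```text
s0 [225. 192.] -2.7 1.8 | 136 129 106 78 58 52 65 97 122 132 132
s0 [227. 190.] -2.6 2.0 | 136 128 105 78 58 51 65 96 123 135 137
s0 [229. 187.] -2.6 2.1 | 136 129 106 79 58 52 65 95 123 136 137
s0 [231. 185.] -2.6 1.7 | 138 131 108 79 59 51 62 93 122 135 137
s0 [233. 183.] -2.5 1.7 | 136 127 105 77 57 52 67 97 125 135 137
s0 [235. 181.] -3.0 1.7 | 138 128 106 77 57 51 67 98 126 135 136
s0 [237. 179.] -2.9 1.8 | 136 127 105 78 59 53 68 97 125 135 137
s0 [238. 177.] -2.7 1.8 | 138 129 107 78 59 52 63 94 123 135 137
s0 [240. 175.] -2.6 1.9 | 137 129 106 77 57 50 64 97 124 136 138
s0 [242. 173.] -2.6 1.9 | 137 126 102 74 56 52 67 101 127 136 137
s0 [244. 171.] -2.8 2.1 | 138 129 104 75 57 52 68 100 125 135 136
s0 [246. 168.] -2.8 1.4 | 129 127 104 77 58 52 63 95 122 136 137
s0 [248. 166.] -2.6 1.5 | 101 114 102 77 58 51 66 98 125 136 137
s0 [250. 164.] -1.3 1.6 | 71 72 70 63 54 51 68 99 127 137 139
s0 [252. 162.] -1.2 1.6 | 84 71 65 61 56 53 71 103 130 138 139
s0 [254. 160.] -3.6 1.8 | 120 97 75 63 55 53 69 99 127 136 138
s0 [256. 158.] -3.4 1.7 | 137 125 98 72 56 52 67 98 125 136 137
s
[... 853 characters left out ...]
9 55 70 106 133 143 143
s2 [244. 171.] -2.8 2.1 | 145 134 109 79 60 56 71 104 130 141 142
s2 [246. 168.] -2.7 2.2 | 135 133 110 81 61 55 68 101 129 142 144
s2 [248. 166.] -2.6 1.5 | 105 119 106 81 61 55 70 102 130 142 144
s2 [250. 164.] -1.6 1.6 | 74 75 74 67 58 55 71 104 133 144 146
s2 [252. 162.] -1.4 1.6 | 89 75 69 63 56 54 74 108 136 144 145
s2 [254. 160.] -3.5 1.7 | 125 102 78 65 57 54 71 104 133 143 145
s2 [256. 158.] -3.3 1.7 | 144 131 103 75 58 55 70 102 130 141 144
s2 [258. 156.] -2.4 3.2 | 120 103 81 63 54 50 56 75 108 132 144
e1 (np.float64(0.7093), np.float64(10.3)) 0.1761427
e2 (np.float64(0.7194), np.float64(-9.4)) 0.12982798
mid (np.float64(0.6984), np.float64(2.1)) 0.13820338
```

```bash
cat > m.py <<'E'
from fit import *
def cross(s,p,q,lev,n=40,t0=.03,t1=.68):
    A,B=[],[]
    for c,nn,d,v in prof(s,p,q,half=5,n=n,t0=t0,t1=t1):
        m=np.argmin(np.where(np.abs(d)<2,v,1e9)); i=m
        while i>0 and v[i]<lev:i-=1
        j=m
        while j<len(v)-1 and v[j]<lev:j+=1
        A.append(c+d[i]*nn);B.append(c+d[j]*nn)
    A,B=np.array(A,np.float32),np.array(B,np.float32); return robust(A),robust(B),robust((A+B)/2)
E
python3 - <<'E'
from m import *
s0=np.load('pics/scene0.npy');s2=pickle.load(open('pics/scene2.pkl','rb'))[0]
for b in((.6053,.041,0.),(.6060,.0425,.001)):
  for s in(s0,s2):
    for lev in(85,95,105): print([ang(L,-.14,b)+(round(float(L[2]),2),) for L in cross(s,sc(125,200),sc(255,55),lev)])
f5=lambda x,y:((x+.5)/3.7515-.5+180,(y+.5)/3.75-.5+125)
s5=pickle.load(open('pics/scene5.pkl','rb'))[0]
for c,nn,d,v in prof(s5,f5(285,556),f5(495,352),half=6,n=10,t0=.05,t1=.95): print(np.round(c),*np.round(v[::10]).astype(int))
for t in((.05,.5),(.5,.95),(.1,.9),(.03,.97)): L=edge(s5,f5(285,556),f5(495,352),t0=t[0],t1=t[1]);print(t,ang(L,.12,b),L[2])
for c,nn,d,v in prof(s5,f5(133,322),f5(215,225),half=6,n=10,t0=.05,t1=.95): print(np.round(c),*np.round(v[::10]).astype(int))
E
```

```text
[(np.float64(0.7094), np.float64(8.8), 0.02), (np.float64(0.7083), np.float64(-7.8), 0.05), (np.float64(0.7091), np.float64(0.6), 0.04)]
[(np.float64(0.7044), np.float64(10.8), 0.01), (np.float64(0.7085), np.float64(-9.0), 0.01), (np.float64(0.7065), np.float64(0.9), 0.05)]
[(np.float64(0.709), np.float64(11.7), 0.04), (np.float64(0.7097), np.float64(-10.4), 0.05), (np.float64(0.7076), np.float64(0.9), 0.04)]
[(np.float64(0.7048), np.float64(8.7), 0.01), (np.float64(0.7085), np.float64(-7.3), 0.08), (np.float64(0.7068), np.float64(0.7), 0.05)]
[(np.float64(0.7072), np.float64(9.9), 0.04), (np.float64(0.7117), np.float64(-8.8), 0.05), (np.float64(0.7081), np.float64(0.7), 0.05)]
[(np.float64(0.7099), np.float64(10.9), 0.04), (np.float64(0.7134), np.float64(-10.2), 0.06), (np.float64(0.7106), np.float64(0.5), 0.05)]
[(np.float64(0.7086), np.float64(10.0), 0.02), (np.float64(0.7074), np.float64(-6.5), 0.05), (np.float64(0.7082), np.float64(1.8), 0.04)]
[(np.float64(0.7036), np.float64(12.0), 0.01), (np.float64(0.7077), np.float64(-7.8), 0.01), (np.float64(0.7056), np.float64(2.1), 0.05)
[... 1210 characters left out ...]
8)) 0.14855242
(0.1, 0.9) (np.float64(0.6796), np.float64(6.5)) 0.09867096
(0.03, 0.97) (np.float64(0.6809), np.float64(6.4)) 0.13084018
[216. 209.] 74 74 73 73 79 91 102 105 104 104 102 98 95
[218. 207.] 73 72 72 73 77 89 100 105 105 104 102 98 95
[221. 204.] 73 73 72 72 75 85 97 102 104 103 101 97 93
[223. 201.] 71 71 72 72 74 82 93 101 103 103 101 97 93
[225. 199.] 91 78 72 71 73 80 91 101 104 104 102 98 94
[227. 196.] 77 64 63 74 92 100 103 102 102 102 101 99 94
[229. 194.] 71 54 54 78 113 130 123 111 105 103 103 100 95
[231. 191.] 73 55 54 74 110 128 123 110 104 102 102 100 96
[234. 189.] 77 56 51 69 103 128 126 115 106 103 103 102 99
[236. 186.] 77 55 52 65 94 117 115 99 87 81 81 86 93
```

By slope, the arm is at 0.7075 and the lid at 0.681, so the lid needs about +0.027 rad. That is 4.5 mm along the arc, plus a small shift outward to relieve the radial load.

```bash
python3 -m handwheel '[[0.1,0,0.12,0,1],[0.1,0,0.12,0,1],[0.1,0,0.13,0,1],[0,0,0,0,1],[0,0,0,0,1],[0,0,0,0,1]]' 35
cat > lid.py <<'E'
from m import *
f5=lambda x,y:((x+.5)/3.7515-.5+180,(y+.5)/3.75-.5+125)
p0,q0=np.array(f5(285,556)),np.array(f5(495,352))
S=np.mean([read_camera('scene').astype(np.float32) for _ in range(4)],0)
for tag,s in(('old',pickle.load(open('pics/scene5.pkl','rb'))[0].astype(np.float32)),('now',S)):
  p,q=p0,q0
  for k in range(3):
    P=[]
    for c,nn,d,v in prof(s,p,q,half=3 if k else 5,n=60,t0=.06,t1=.94):
        i=np.where((v[:-1]>=78)&(v[1:]<78))[0]
        if len(i): P.append(c+d[i[np.argmin(np.abs(d[i]))]]*nn)
    L=robust(np.array(P,np.float32)); pr=lambda z:L[0]+L[1]*((z-L[0])@L[1]); p,q=pr(p0),pr(q0)
  print(tag,len(P),[ang(L,.12,b) for b in((.6053,.041,0.),(.6060,.0425,.001))],L[2])
s,T=pose();print(s['t'],s['tool_pos'],s['force'])
E
python3 lid.py
```

```text
t: 15.28
tool_pos: [0.6133, 0.039, 0.4141]
orientation: [-2.221, -2.219, 0.003]
force: [-10.7, -0.0, 0.4]
opening: 0.0109
gripper_force: 35.0
old 60 [(np.float64(0.6824), np.float64(4.5)), (np.float64(0.6811), np.float64(6.8))] 0.0017085075
now 60 [(np.float64(0.7064), np.float64(4.4)), (np.float64(0.7052), np.float64(6.7))] 0.00042676926
15.475 [0.61325351 0.03903019 0.41407793] [-10.62854211  -0.52858419   0.84160899]
```

```bash
python3 -m handwheel '[[0.07,0,0.05,0,1],[0,0,0,0,1],[0,0,0,0,1],[0,0,0,0,1],[0,0,0,0,1],[0,0,0,0,1],[0,0,0,0,1],[0,0,0,0,1]]' 35; python3 lid.py | tail -2
```

```text
t: 16.48
tool_pos: [0.6139, 0.039, 0.4145]
orientation: [-2.221, -2.219, 0.003]
force: [-11.3, 0.9, 0.7]
opening: 0.0111
gripper_force: 35.0
now 60 [(np.float64(0.7108), np.float64(4.5)), (np.float64(0.7096), np.float64(6.8))] 0.008485794
16.675 [0.61393705 0.03902907 0.41450357] [-10.68903696   0.38543723   0.48140758]
```

Lid reads 0.710 against the arm's 0.7075. It is steady in the grip and the forces are small, so I'm handing in.

```bash
python3 -c "
from plant import job; print(job.close_job())"
```

```text
the job is handed in; nothing more can be done
None
```

The job is handed in: the sleeve stands flange down in the stand's recess, released. The gripper is still holding the lid at about 0.710 rad; I measured the angle arm at about 0.708 rad, with an uncertainty of roughly 0.01 rad between the two.

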